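Finish a pinwheel carton layer and close the end stop

ROBOT

A 6-joint arm with a two-finger parallel gripper is mounted at the origin on the work surface. World frame = base frame: x ahead of the robot, y to its left, z up, the work surface at z = 0. Lengths are in m, angles in rad, forces in N, time in s.
With the tool pointing down it reaches from about 0.325 to 0.875 m from the base axis. Payload 4.4 kg.
Tool frame: the origin (TCP) lies between the finger pads; the fingertips stand arm.nose_length ahead of it and the grasp point (between the pads) lies 11 mm behind it (arm.nose_length is the distance from the TCP to the fingertips, in m); z points along the fingers, y is the line along which they close (so a half turn about z gives the same grasp; the last joint's range is limited). The gripper opens to 85 mm and grips with 20 to 120 N. Pads are 22 mm wide; open, the fingers measure 114 mm over their backs; the gripper's body (76 mm by 85 mm) begins 54 mm behind the grasp point. The pads swing forward as they close: fully open they stand 13 mm farther back than shut.
Start: joints at [1.054, 0.207, 1.542, -0, 1.393, -0.15], TCP at [0.206, 0.537, 0.239] pointing down, gripper open.
Joint ranges: [-2.73, 2.73], [-0.86, 2.22], [0.23, 2.46], [-1.11, 4.25], [0.08, 2.63], [-2.82, 2.82]. Speed limits (rad/s): [2.79, 2.79, 3.14, 3.14, 3.14, 3.14].

INTERFACE

Orientations are given as a unit quaternion [x, y, z, w].
In Python, from bench import arm, viewer gives the robot as it stands. The module is installed in compiled form; this text tells all that it offers.
- The arm moves only by the tool carry_out, never from a script. Its arguments are lists of equal length, an entry for each row: "delta_pos": the shift along the world's x, y, z in m, a list of three; "spin": the turn about the world's z in rad. In form: {"delta_pos": [[x, y, z], ...], "spin": [spin, ...]}. A call has 1 to 12 rows; each row shifts and turns the commanded pose from where the row before left it; what a row does not reach is not made up. A row lasts 1/8 s, in which the tool goes at most 62.5 mm and 10.7 degrees, less where a joint would pass 70% of its speed; a pose out of reach is approached as far as the arm can. A call with a gripper value outside its range is refused whole. "gripper" is the finger opening in m, from 0 to 0.0854, set as the call begins (left out, the last holds). The fingers move at their own pace and stop on an object; "grip_force" is the grip in N (left out, the last holds). Time passes only in rows, so rows that do not move let the fingers close. It gives the time, the measured TCP pose, the force, the opening and the grip force at its end, in the units of the state.
- arm.sense(): the state, without advancing time (a new reading comes with each control period).
- viewer.get_image(name): name is "scene" or "top" or "wrist"; returns (picture, depth): 384x512x3 uint8, blue, green, red; 384x512 float32, m along the optical axis (not along the pixel's ray), 0 where there is no reading.
- viewer.camera_info(name): a dict with "vertical_fov" (degrees; the focal length in pixels is half the picture's height over the tangent of half this angle, whatever the lens; pixels are square), "cx", "cy" (the principal point, pixels), "dist" ([k1, k2, p1, p2, k3] as OpenCV has them; the pictures are not rectified), "pose" (4x4, takes a point from camera to world coordinates); the wrist camera has in their place "T_tool_cam" (4x4, takes a point from camera to tool coordinates, whose origin is the TCP and whose axes are the flange's). Camera axes: x right, y up, looking along -z (the intrinsics and any distortion apply to the point x, -y, -z); pixel columns grow to the right and rows downward; lengths in m; the calibration is good to about 2 mm. A picture is of the moment at which its call begins: read the wrist's pose just before it. camera_info takes no time and is no camera call.
- arm.finish_job(): hands the job in; it is judged then, once.
The state is a dict: "t": time; "qpos": joint angles; "joint_vel": joint speeds; "joint_torque": joint torques, N m; "position": TCP position; "orientation": TCP orientation; "wrist_force": force on the tool from outside, world axes, zero at the start; "wrist_torque": the same for the moment, N m; "width": finger opening in m; "grasp_force": force on a finger pad.
Only numpy, scipy, OpenCV 4.12 (cv2) and the standard library are available. Lean on these libraries where they do the work, as an engineer would, in place of code of your own. Each camera call takes 0.05 s, during which the arm holds its last target. There are 200 camera calls.

TASK

Complete the interlocking pinwheel layer on the small pallet slab: gently set the two loose coffee cartons, flat and squarely, into the two empty blue outlines, leaving the two cartons already there in their own outlines. Then take the red grip and slide the aluminium end stop fully home against the finished layer. Leave the mug, jar and tin alone.

Things in the scene. Friction and masses are not known exactly. Their poses are not given: they have to be found in the camera images.
- slab: fixed wooden pallet slab, deck 24 mm above the bench, reaching x -100 to +100 mm, y -100 to +205 mm from its origin, which lies on the bench under the centre of the pattern. Four blue outlines make a pinwheel about an empty 58 mm square middle; neighbouring cartons stand 6 mm apart, finished layer 170 x 170 mm. The end stop slides on the +y part of the deck
- place1 (a point): centre, at deck level, of a blue carton outline; axes are the slab's. At slab (-31, -57) mm; carton length along slab x; filled by set_1
- place2 (a point): centre, at deck level, of a blue carton outline; axes are the slab's. At slab (57, -31) mm; carton length along slab y; filled by set_2
- place3 (a point): centre, at deck level, of a blue carton outline; axes are the slab's. At slab (31, 57) mm; carton length along slab x; empty at the start. set_2's end stands 6 mm off its inner (-y) side, so fingers fit beside that side only over the empty middle (slab x -29 to 29 mm)
- place4 (a point): centre, at deck level, of a blue carton outline; axes are the slab's. At slab (-57, 31) mm; carton length along slab y; empty at the start. Once place3 is full, fingers fit beside its inner (+x) side only over the empty middle (slab y -29 to 29 mm)
- set_1: closed kraft cardboard carton of coffee packs, 108 x 56 x 60 mm (its own x, y, z), about 0.2 kg, blue band and round white seal across the middle of its top; origin at the centre of its underside, x along its 108 mm length; the two ends are alike. Stands in place1
- set_2: closed kraft cardboard carton of coffee packs, 108 x 56 x 60 mm (its own x, y, z), about 0.2 kg, blue band and round white seal across the middle of its top; origin at the centre of its underside, x along its 108 mm length; the two ends are alike. Stands in place2
- carton_a: closed kraft cardboard carton of coffee packs, 108 x 56 x 60 mm (its own x, y, z), about 0.2 kg, blue band and round white seal across the middle of its top; origin at the centre of its underside, x along its 108 mm length; the two ends are alike. Loose on the bench to the right of the slab; goes in either empty place
- carton_b: closed kraft cardboard carton of coffee packs, 108 x 56 x 60 mm (its own x, y, z), about 0.2 kg, blue band and round white seal across the middle of its top; origin at the centre of its underside, x along its 108 mm length; the two ends are alike. Loose on the bench to the right of the slab; goes in either empty place
- stop (a joint): travel in m of the end stop towards the layer (slab -y): 0 = fully back, 0.060 = fully home (end of travel, its face 3 mm short of the layer's true side at slab y = 85 mm); starts near 0; slides with about 2 N of friction and stays where left
- stop_grip (a point): centre of the top of the stop's red grip, an upright block 20 mm (slab x) by 24 mm (slab y), its top 58 mm above the deck, the lower 8 mm joining a low aluminium foot plate; the stop's face (150 mm wide, 36 mm high plate, 10 mm thick) is 35 mm ahead of this point towards slab -y
- mug: blue ceramic mug, 78 mm wide, 88 mm high, at the far left; origin at the centre of its foot; not to be moved
- jar: amber glass jar with steel cap, 72 mm wide, 110 mm high, at the far side; origin at the centre of its foot; not to be moved
- tin: dark steel tin with paper label, 74 mm wide, 120 mm high, at the left near the robot; origin at the centre of its foot; not to be moved
Things that resemble listed ones, but are neither listed nor needed, are in the scene too. Leave any green look-alike of the set_2 alone. What is shaped like the carton_a but yellow is not meant.

How it is judged:
On the way, in this order (a step that is already met when the one before it is completed fails the run):
1. all four cartons stand in the pinwheel, one in each outline (horizontal distance between set_1 and place1 below 0.01 m and z of set_1 in the frame of place1 between -0.005 and 0.005 m and angle between each of set_1, set_2's own z axis and vertical below 0.1 rad and angle between the x axis of set_1 and the x axis of slab, either way round below 0.14 rad and horizontal distance between set_2 and place2 below 0.01 m and z of set_2 in the frame of place2 between -0.005 and 0.005 m and angle between the x axis of set_2 and the y axis of slab, either way round below 0.14 rad and ((horizontal distance between carton_a and place3 below 0.01 m and z of carton_a in the frame of place3 between -0.005 and 0.005 m and angle between each of carton_a, carton_b's own z axis and vertical below 0.1 rad and angle between the x axis of carton_a and the x axis of slab, either way round below 0.14 rad and horizontal distance between carton_b and place4 below 0.01 m and z of carton_b in the frame of place4 between -0.005 and 0.005 m and angle between the x axis of carton_b and the y axis of slab, either way round below 0.14 rad) or (horizontal distance between carton_a and place4 below 0.01 m and z of carton_a in the frame of place4 between -0.005 and 0.005 m and angle between each of carton_a, carton_b's own z axis and vertical below 0.1 rad and angle between the x axis of carton_a and the y axis of slab, either way round below 0.14 rad and horizontal distance between carton_b and place3 below 0.01 m and z of carton_b in the frame of place3 between -0.005 and 0.005 m and angle between the x axis of carton_b and the x axis of slab, either way round below 0.14 rad)) and linear speed of each of set_1, set_2, carton_a, carton_b below 0.02 m/s), for 0.2 s.
2. the end stop is slid fully home (value of joint stop above 0.055 m), for 0.2 s.
At the end, for the whole second after the job is handed in: set_1, set_2 and the two loose cartons (either way round) each stand flat on the deck in their outline, within 10 mm and 0.14 rad of it (upright within 0.1 rad), released and at rest, and the end stop is home (travel over 55 mm of 60) (all of step 1 and contact force between the fingers and carton_a below 0.1 N and contact force between the fingers and carton_b below 0.1 N and value of joint stop above 0.055 m); the robot touches nothing.
It fails at once if a bystander (mug, jar, tin) is moved more than 30 mm or tipped (distance of any of mug, jar, tin from where it was at the start of the episode above 0.03 m or angle between any of mug, jar, tin's own z axis and vertical above 0.3 rad).
It fails at once if a carton is dropped: faster than 0.6 m/s while not in the fingers (a fall of about 2 cm) ((linear speed of set_1 above 0.6 m/s and contact force between the fingers and set_1 below 0.1 N) or (linear speed of set_2 above 0.6 m/s and contact force between the fingers and set_2 below 0.1 N) or (linear speed of carton_a above 0.6 m/s and contact force between the fingers and carton_a below 0.1 N) or (linear speed of carton_b above 0.6 m/s and contact force between the fingers and carton_b below 0.1 N)).
It also fails if it takes over 61 s, if anything falls off the work surface, if the arm or the gripper's body presses on something with over 40 N, if the wrist force passes 120 N, or if a joint passes its speed limit or range.

## Working session

There is one attempt and no reset: what is moved stays moved. The work goes in short steps, Python scripts to look and compute and a tool call to move; the robot and the scene stay as the last step left them, time stands still between calls to the robot, and variables do not carry over. Pictures are saved under pics/ and viewed, at most 10 in all, crops included, and the job is handed in when it is done.

Besides the shell and the picture viewer there is one more tool, called after "Call:" by a JSON object that holds its "name" and its "arguments", one argument or row to a line. carry_out: Moves the arm, as the interface text tells. Its arguments: {"type":"object","properties":{"delta_pos":{"type":"array","items":{"type":"array","items":{"type":"number"}}},"spin":{"type":"array","items":{"type":"number"}},"gripper":{"type":"number"},"grip_force":{"type":"number"}},"required":["delta_pos","spin"]}

```bash
mkdir -p pics
python3 - <<'E'
from bench import arm, viewer
import cv2,numpy as np
s=arm.sense();print({k:np.round(v,3).tolist() for k,v in s.items()},arm.nose_length)
for n in("top","scene"):
    im,d=viewer.get_image(n);cv2.imwrite(f"pics/{n}0.png",im);np.save(f"{n}0.npy",d);print(n,viewer.camera_info(n))
print(viewer.camera_info("wrist"))
E
```

```text
{'t': 0.0, 'qpos': [1.054, 0.207, 1.543, -0.0, 1.393, -0.151], 'joint_vel': [0.001, 0.001, -0.001, -0.001, 0.0, 0.001], 'joint_torque': [-0.001, -38.303, -29.159, -0.0, 0.01, 0.0], 'position': [0.206, 0.536, 0.238], 'orientation': [0.182, 0.983, -0.001, -0.0], 'wrist_force': [-0.486, -0.605, -0.04], 'wrist_torque': [0.005, -0.051, -0.022], 'grasp_force': 0.0, 'width': 0.085} 0.008
top {'vertical_fov': 53.481439867121765, 'cx': 261.05601092794984, 'cy': 183.65355926110115, 'dist': array([-0.0077604,  0.       ,  0.       ,  0.       ,  0.       ]), 'pose': array([[-0.02106711,  0.99628517, -0.08349876,  0.46994253],
       [-0.99959198, -0.0193783 ,  0.02098484,  0.08126143],
       [ 0.01928882,  0.08390678,  0.9962869 ,  1.10107502],
       [ 0.        ,  0.        ,  0.        ,  1.        ]])}
scene {'vertical_fov': 48.45932128634219, 'cx': 257.1549928315244, 'cy': 190.68827015270486, 'dist': array([-0.04295561,  0.        ,  0.        ,  0.        ,  0.        ]), 'pose': array([[ 0.66620341, -0.63248078,  0.39514691,  1.07774594],
       [ 0.74574548,  0.5692859 , -0.3460885 , -0.38391212],
       [-0.00605724,  0.52524436,  0.85092989,  1.24897656],
       [ 0.        ,  0.        ,  0.        ,  1.        ]])}
{'vertical_fov': 62.357796471446775, 'cx': 261.1474872180796, 'cy': 195.21803153472726, 'dist': array([-0.08370033,  0.        ,  0.        ,  0.        ,  0.        ]), 'T_tool_cam': array([[-6.53947680e-04,  9.47561739e-01,  3.19572095e-01,
         8.18716259e-02],
       [ 9.99999664e-01,  7.77598558e-04, -2.59331722e-04,
         4.48509894e-04],
       [-4.94231617e-04,  3.19571818e-01, -9.47561929e-01,
        -1.34306132e-01],
       [ 0.00000000e+00,  0.00000000e+00,  0.00000000e+00,
         1.00000000e+00]])}
```

View pics/top0.png

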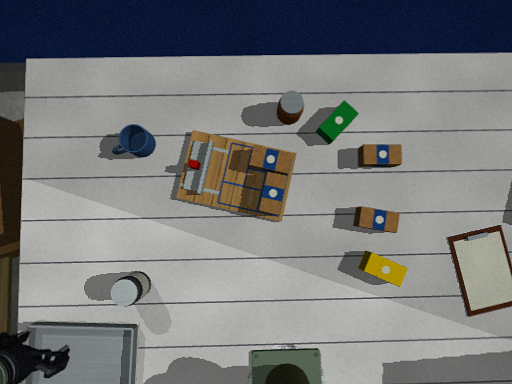

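View pics/scene0.png

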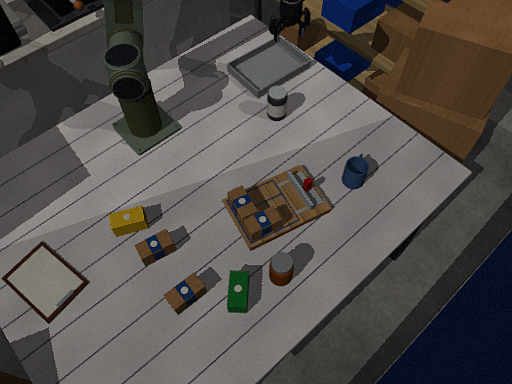

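The top view shows two kraft cartons with a blue band and white seal at (382,155) and (378,219). The look-alikes are green at (338,122) and yellow at (384,268). The kraft pair fits the description of carton_a and carton_b. The slab is at about (238,175) with its two set cartons at (271,159) and (272,193), and the red grip is at (194,164). Next I'll measure these.

```bash
cat > h.py <<'E'
import numpy as np,cv2
from scipy.spatial.transform import Rotation as R
def camera(v,name,state=None):
    c=v.camera_info(name)
    if name=="wrist":
        T=np.eye(4);T[:3,:3]=R.from_quat(state["orientation"]).as_matrix();T[:3,3]=state["position"]
        P=T@c["T_tool_cam"]
    else:P=c["pose"]
    f=192/np.tan(np.radians(c["vertical_fov"]/2))
    return np.array([[f,0,c["cx"]],[0,f,c["cy"]],[0,0,1.]]),c["dist"],P
def ray(cam,px,z):
    K,D,P=cam
    u=cv2.undistortPoints(np.array(px,float).reshape(-1,1,2),K,D)[:,0]
    d=np.c_[u[:,0],-u[:,1],-np.ones(len(u))]@P[:3,:3].T
    return P[:3,3]+d*((z-P[2,3])/d[:,2])[:,None]
def pix(cam,pts):
    K,D,P=cam
    q=(np.atleast_2d(pts)-P[:3,3])@P[:3,:3]
    return cv2.projectPoints(q*[1,-1,-1],np.zeros(3),np.zeros(3),K,D)[0][:,0]
def blobs(m,amin):
    m=m.astype(np.uint8)
    return sorted([c for c in cv2.findContours(m,cv2.RETR_EXTERNAL,cv2.CHAIN_APPROX_NONE)[0] if cv2.contourArea(c)>amin],key=cv2.contourArea,reverse=True)
E
python3 - <<'E'
from bench import viewer
from h import *
im=cv2.imread("pics/top0.png");cam=camera(viewer,"top")
h=cv2.cvtColor(im,cv2.COLOR_BGR2HSV)
H,S,V=cv2.split(h)
def rp(c):return c.reshape(-1,2)
red=((H<6)|(H>174))&(S>150)&(V>70)
for c in blobs(red,8):
    m=cv2.moments(c);p=(m['m10']/m['m00'],m['m01']/m['m00']);print("red",np.round(p,1),ray(cam,p,.082)[0].round(3),cv2.contourArea(c))
# kraft + band top faces: bounding rect
blue=(H>105)&(H<125)&(S>150)&(V>60)
for c in blobs(blue,30):
    r=cv2.minAreaRect(c)
    if r[0][1]<60 or r[0][0]<170:continue
    z=.084 if r[0][0]<320 else .06
    b=ray(cam,cv2.boxPoints(r),z);e=[b[1]-b[0],b[2]-b[1]]
    print("band",np.round(r[0],1),r[1],b.mean(0).round(3),[ (round(np.linalg.norm(x),3),round(np.degrees(np.arctan2(x[1],x[0])),1)) for x in e])
d=np.load("top0.npy")
# height map
K,D,P=cam
g=np.stack(np.meshgrid(np.arange(512),np.arange(384)),-1).reshape(-1,2)
u=cv2.undistortPoints(g.reshape(-1,1,2).astype(float),K,D)[:,0]
w=(np.c_[u[:,0],-u[:,1],-np.ones(len(u))]*d.reshape(-1,1))@P[:3,:3].T+P[:3,3]
Z=w[:,2].reshape(384,512)
for nm,z0,z1 in(("loose",.05,.07),("settop",.077,.09),("slab",.017,.031)):
    for c in blobs(((Z>z0)&(Z<z1)&(g[:,0].reshape(384,512)>150)&(g[:,1].reshape(384,512)>90)),150):
        r=cv2.minAreaRect(c);b=ray(cam,cv2.boxPoints(r),(z0+z1)/2);e=[b[1]-b[0],b[2]-b[1]]
        print(nm,np.round(r[0],1),b.mean(0).round(3),[ (round(np.linalg.norm(x),3),round(np.degrees(np.arctan2(x[1],x[0])),1)) for x in e])
E
```

```text
red [193.7 163.5] [0.613 0.24  0.082] 64.0
band [272.6 192.7] (20.283000946044922, 11.93117618560791) [0.53  0.03  0.084] [(np.float64(0.032), np.float64(-13.7)), (np.float64(0.054), np.float64(-103.7))]
band [270.2 158.8] (11.605780601501465, 19.089879989624023) [0.622 0.034 0.084] [(np.float64(0.052), np.float64(-13.7)), (np.float64(0.031), np.float64(-103.7))]
band [379.  219.3] (11.172287940979004, 18.950462341308594) [ 0.453 -0.262  0.06 ] [(np.float64(0.052), np.float64(-10.8)), (np.float64(0.031), np.float64(-99.3))]
band [382.5 154. ] (18.0, 11.0) [ 0.633 -0.28   0.06 ] [(np.float64(0.031), np.float64(-91.0)), (np.float64(0.051), np.float64(177.2))]
loose [384.5 269. ] [ 0.319 -0.27   0.06 ] [(np.float64(0.056), np.float64(-26.3)), (np.float64(0.112), np.float64(-114.8))]
loose [381.5 154. ] [ 0.633 -0.277  0.06 ] [(np.float64(0.11), np.float64(-91.0)), (np.float64(0.056), np.float64(177.0))]
loose [378.2 219.2] [ 0.453 -0.259  0.06 ] [(np.float64(0.056), np.float64(-12.3)), (np.float64(0.109), np.float64(-100.9))]
loose [338.3 120.3] [ 0.731 -0.16   0.06 ] [(np.float64(0.108), np.float64(-43.0)), (np.float64(0.057), np.float64(-133.8))]
loose [205.1 166.6] [0.607 0.212 0.06 ] [(np.float64(0.149), np.float64(-13.9)), (np.float64(0.011), np.float64(-104.7))]
settop [273.  192.7] [0.531 0.028 0.083] [(np.float64(0.108), np.float64(-13.7)), (np.float64(0.056), np.float64(-103.7))]
settop [270.6 158.9] [0.622 0.033 0.083] [(np.float64(0.056), np.float64(-13.8)), (np.float64(0.108), np.float64(-104.0))]
slab [236.6 175. ] [0.587 0.127 0.024] [(np.float64(0.2), np.float64(-12.8)), (np.float64(0.309), np.float64(-103.8))]
```

Call:
{"name": "carry_out", "arguments": {
  "delta_pos": [
    [0.038, -0.043, 0.002],
    [0.038, -0.043, 0.002],
    [0.038, -0.043, 0.002],
    [0.038, -0.043, 0.002],
    [0.038, -0.043, 0.002],
    [0.038, -0.043, 0.002],
    [0.038, -0.043, 0.002],
    [0.038, -0.043, 0.002],
    [0.038, -0.043, 0.002],
    [0.038, -0.043, 0.002],
    [0, 0, 0],
    [0, 0, 0]
  ],
  "spin": [-0.125, -0.125, -0.125, -0.125, -0.125, -0.125, -0.125, -0.125, -0.125, -0.125, 0, 0],
  "gripper": 0.0854,
  "grip_force": 40
}}

```text
t: 1.6
position: [0.5855, 0.1068, 0.2584]
orientation: [0.723, 0.691, -0.001, -0.001]
wrist_force: [0.6, -0.0, 0.9]
width: 0.0852
grasp_force: 0.0
```

```bash
cat > look.py <<'E'
import sys,pickle
from bench import arm,viewer
from h import *
n=sys.argv[1];s=arm.sense();im,d=viewer.get_image("wrist")
cv2.imwrite(f"pics/{n}.png",im);pickle.dump((im,d,camera(viewer,"wrist",s)),open(n+".pkl","wb"))
q=R.from_quat(s["orientation"]).as_matrix()
print(round(s["t"],2),s["position"].round(4),"psi",np.degrees(np.arctan2(q[1,1],q[0,1])).round(2),q[:,2].round(3),s["width"])
E
python3 look.py w1
```

```text
1.6 [0.5855 0.1068 0.2584] psi -2.63 [-0.002  0.001 -1.   ] 0.08516981407787895
```

View pics/w1.png

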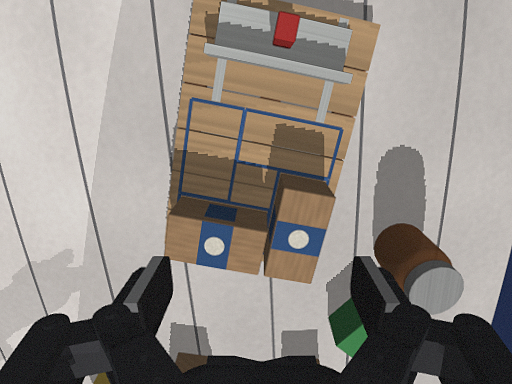

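The wrist view shows the empty place4 outline at about (185–240, 98–200) and place3 at about (235–343, 108–180). The seals of set_1 and set_2 are at (214,246) and (298,239), and the red grip is at (287,30). I'll fit the slab pose from the outlines.

```bash
cat > slabfit.py <<'E'
import pickle
from h import *
im,d,cam=pickle.load(open("w1.pkl","rb"))
H,S,V=cv2.split(cv2.cvtColor(im,cv2.COLOR_BGR2HSV))
m=(H>100)&(H<128)&(S>110)&(V>30)
ys,xs=np.nonzero(m)
p=ray(cam,np.c_[xs,ys],.024)[:,:2]
O=np.array([.5743,.0767]);a=np.radians(-13.7)
# lines: (axis, value, range of other)
L=[(1,85,-15,80),(1,29,-15,24),(0,85,35,80),(0,-23,35,80),(0,-85,0,80),(0,-29,0,80),(1,85,-80,-35)]
for it in range(6):
    Rm=np.array([[np.cos(a),-np.sin(a)],[np.sin(a),np.cos(a)]])
    q=(p-O)@Rm*1000
    A=[];B=[]
    tol=7 if it<3 else 3
    for ax,v,lo,hi in L:
        k=(abs(q[:,ax]-v)<tol)&(q[:,1-ax]>lo)&(q[:,1-ax]<hi)
        r=q[k,ax]-v;o=q[k,1-ax]
        if it==5:print(ax,v,k.sum(),r.mean().round(2),r.std().round(2), (np.polyfit(o,r,1)[0] if k.sum()>5 else 0))
        w=1/np.sqrt(max(k.sum(),1))
        for ri,oi in zip(r,o):A.append(w*np.array([ax==0,ax==1,-oi if ax==0 else oi]));B.append(w*ri)
    t=np.linalg.lstsq(np.array(A,float),np.array(B),rcond=None)[0]
    O=O+Rm@t[:2]/1000;a+=t[2]
print(O.round(4),np.degrees(a).round(2))
Rm=np.array([[np.cos(a),-np.sin(a)],[np.sin(a),np.cos(a)]])
for n,v in(("p3",(31,57)),("p4",(-57,31)),("g3",(12,57)),("g4",(-57,12))):print(n,(O+Rm@np.array(v)/1000).round(4))
red=((H<6)|(H>174))&(S>150)
K,D,P=cam
def tops(mask,z0,z1):
    g=np.argwhere(mask)[:,::-1].astype(float)
    u=cv2.undistortPoints(g.reshape(-1,1,2),K,D)[:,0];dd=d[mask]
    w=(np.c_[u[:,0],-u[:,1],-np.ones(len(u))]*dd[:,None])@P[:3,:3].T+P[:3,3]
    k=(w[:,2]>z0)&(w[:,2]<z1)&(dd>0);return w[k]
w=tops(red,.078,.086);print("grip top z",np.median(w[:,2]),"slab",(((w[:,:2]-O)@Rm)*1000).min(0).round(1),(((w[:,:2]-O)@Rm)*1000).max(0).round(1))
w=tops(np.ones_like(red,bool),.078,.090);q=(w[:,:2]-O)@Rm*1000
for k in((q[:,0]<26)&(q[:,1]<-20),(q[:,0]>26)&(q[:,1]<30)):
    b=cv2.minAreaRect(q[k].astype(np.float32));print("set",b,np.median(w[k,2]))
E
python3 slabfit.py
```

```text
1 85 178 1.71 0.77 0.009386735968221066
1 29 32 -2.43 0.36 0.005328248731431111
0 85 66 1.98 0.64 -0.012809161034638878
0 -23 55 -2.16 0.51 -0.007466283889118469
0 -85 128 -1.85 0.71 -0.00923027100121823
0 -29 106 2.04 0.61 -0.009666910439095915
1 85 102 0.69 0.83 0.010687292996731424
[0.5736 0.079 ] -14.8
p3 [0.6181 0.1262]
p4 [0.5264 0.1235]
g3 [0.5997 0.131 ]
g4 [0.5215 0.1051]
grip top z 0.08159605469678796 slab [-11.7 157.2] [  7.7 181.3]
set ((-29.172382354736328, -58.31879425048828), (108.93218994140625, 56.23633575439453), 1.063752293586731) 0.08367204025404737
set ((137.0820770263672, -29.64527130126953), (212.7516326904297, 108.32479858398438), 0.9786794185638428) 0.08369648132109075
```

Call:
{"name": "carry_out", "arguments": {
  "delta_pos": [
    [0.006, -0.052, 0],
    [0.006, -0.052, 0],
    [0.006, -0.052, 0],
    [0.006, -0.052, 0],
    [0.006, -0.052, 0],
    [0.006, -0.052, 0],
    [0.006, -0.052, 0],
    [0, 0, 0],
    [0, 0, 0]
  ],
  "spin": [0, 0, 0, 0, 0, 0, 0, 0, 0]
}}

```text
t: 2.78
position: [0.6281, -0.2553, 0.259]
orientation: [0.723, 0.691, 0.0, -0.001]
wrist_force: [0.1, 0.6, 0.3]
width: 0.0853
grasp_force: 0.0
```

```bash
python3 look.py w2
cat > carton.py <<'E'
import pickle,sys
from h import *
im,d,cam=pickle.load(open(sys.argv[1]+".pkl","rb"));K,D,P=cam
z0,z1=float(sys.argv[2]),float(sys.argv[3])
g=np.stack(np.meshgrid(np.arange(512.),np.arange(384.)),-1).reshape(-1,2)
u=cv2.undistortPoints(g.reshape(-1,1,2),K,D)[:,0]
w=(np.c_[u[:,0],-u[:,1],-np.ones(len(u))]*d.reshape(-1,1))@P[:3,:3].T+P[:3,3]
Z=w[:,2].reshape(384,512)
for c in blobs((Z>z0)&(Z<z1)&(d>0),400):
    r=cv2.minAreaRect(c);zz=np.median(Z[cv2.drawContours(np.zeros((384,512),np.uint8),[c],-1,1,-1)>0])
    b=cv2.minAreaRect((ray(cam,c.reshape(-1,2),zz)[:,:2]*1000).astype(np.float32))
    p=cv2.boxPoints(b);e=[p[1]-p[0],p[2]-p[1]];l=max(e,key=np.linalg.norm)
    c0=im[int(r[0][1]),int(r[0][0])]
    print("px",np.round(r[0]),"c",np.round(b[0],1),"size",np.round(b[1],1),"long",np.degrees(np.arctan2(l[1],l[0])).round(1)%180,"z",zz.round(4))
E
python3 carton.py w2 .05 .07
```

```text
2.77 [ 0.6281 -0.2553  0.259 ] psi -2.54 [-0.001  0.001 -1.   ] 0.08534439247162222
px [359.  72.] c [ 731.2 -161.4] size [ 57.7 108.1] long 135.1 z 0.0597
px [267. 187.] c [ 634.5 -278.4] size [108.8  55.7] long 88.4 z 0.0598
px [106. 179.] c [ 455.9 -260.2] size [109.3  59.4] long 78.6 z 0.0597
px [ 16. 195.] c [ 336.5 -277.1] size [114.2  41.7] long 71.8 z 0.0596
```

View pics/w2.png

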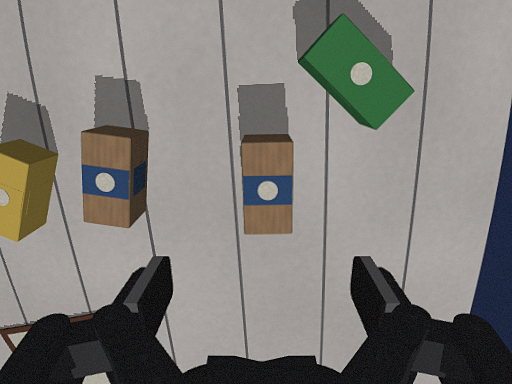

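The wrist view centres carton_a at (267,187), kraft with a blue band. carton_b is at (106,179), yellow at (16,195) and green at (359,72). The outlines are drawn about 2 mm outside the carton footprint, so I'll refit the slab allowing for that.

```bash
sed -i 's/^L=.*/L=[(1,87,-15,80),(1,27,-15,24),(0,87,35,80),(0,-25,35,80),(0,-87,0,80),(0,-27,0,80),(1,87,-80,-35)]/; s/range(6)/range(9)/; s/it==5/it==8/; s/tol=7 if it<3 else 3/tol=5 if it<4 else 3/' slabfit.py; python3 slabfit.py
python3 - <<'E'
import cv2
im=cv2.imread("pics/w2.png")[110:260,60:340];cv2.imwrite("pics/w2c.png",cv2.resize(im,None,fx=2.5,fy=2.5))
E
```

```text
1 87 202 0.26 0.79 0.0018501862703387496
1 27 72 -0.47 0.78 -0.0017614820256376753
0 87 95 0.61 0.88 -0.003947315665044363
0 -25 125 -1.09 1.08 -0.0028094400014777726
0 -87 174 -0.33 0.87 -0.004103351027534547
0 -27 193 0.81 1.03 0.004790436951670783
1 87 103 0.21 0.81 -0.0019056367621041361
[0.5741 0.0781] -13.98
p3 [0.6179 0.1259]
p4 [0.5262 0.1219]
g3 [0.5995 0.1305]
g4 [0.5217 0.1035]
grip top z 0.08159605469678796 slab [ -9.9 158. ] [  9.3 182.2]
set ((-30.702598571777344, -57.139957427978516), (108.93220520019531, 56.23633575439453), 0.23740004003047943) 0.08367204025404737
set ((135.94808959960938, -30.867164611816406), (212.7516326904297, 108.32481384277344), 0.15232905745506287) 0.08369648132109075
```

View pics/w2c.png

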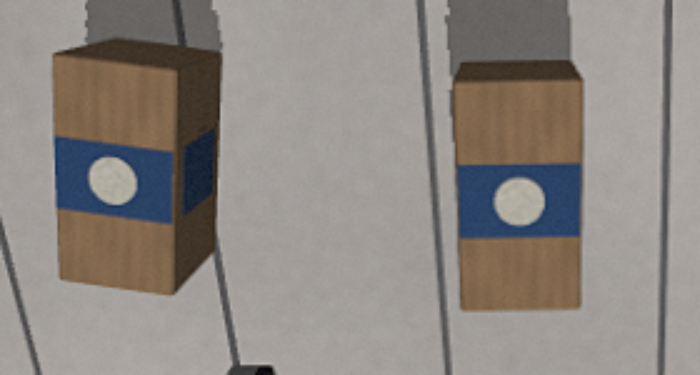

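The crop confirms that both kraft cartons have the blue band and white seal, so they are carton_a (right) and carton_b (left). I'm going down on carton_a, offset 19 mm towards +y.

Call:
{"name": "carry_out", "arguments": {
  "delta_pos": [
    [0.007, -0.004, -0.045],
    [0, 0, -0.055],
    [0, 0, -0.055],
    [0, 0, -0.045],
    [0, 0, -0.022],
    [0, 0, -0.01],
    [0, 0, 0],
    [0, 0, 0]
  ],
  "spin": [0.016, 0, 0, 0, 0, 0, 0, 0]
}}

```text
t: 3.82
position: [0.637, -0.2621, 0.0299]
orientation: [0.718, 0.696, 0.001, 0.002]
wrist_force: [0.0, -0.2, 0.6]
width: 0.0852
grasp_force: 0.0
```

Call:
{"name": "carry_out", "arguments": {
  "delta_pos": [
    [0, 0, 0],
    [0, 0, 0],
    [0, 0, 0],
    [0, 0, 0],
    [0, 0, 0],
    [0, 0, 0]
  ],
  "spin": [0, 0, 0, 0, 0, 0],
  "gripper": 0.045,
  "grip_force": 45
}}

```text
t: 4.58
position: [0.6359, -0.2618, 0.0287]
orientation: [0.718, 0.696, 0.0, 0.001]
wrist_force: [-1.9, 0.0, 6.4]
width: 0.0558
grasp_force: 49.9
```

Call:
{"name": "carry_out", "arguments": {
  "delta_pos": [
    [0, 0, 0.02],
    [0, 0, 0.04],
    [0, 0, 0.04],
    [0, 0, 0.026],
    [-0.004, 0.039, 0],
    [-0.003, 0.039, 0],
    [-0.004, 0.039, 0],
    [-0.003, 0.039, 0],
    [-0.004, 0.039, 0],
    [-0.003, 0.039, 0],
    [-0.004, 0.039, 0],
    [-0.003, 0.039, 0]
  ],
  "spin": [0, 0, 0, 0, 0.136, 0.136, 0.136, 0.136, 0.136, 0.136, 0.136, 0.136]
}}

```text
t: 6.08
position: [0.6064, 0.0521, 0.1533]
orientation: [0.251, 0.968, 0.0, -0.0]
wrist_force: [-0.0, -0.0, -2.3]
width: 0.0555
grasp_force: 49.3
```

Call:
{"name": "carry_out", "arguments": {
  "delta_pos": [
    [-0.004, 0.039, 0],
    [-0.002, 0.041, 0],
    [0, 0, 0],
    [0, 0, 0],
    [0, 0, 0]
  ],
  "spin": [0.136, 0.136, 0, 0, 0]
}}

```text
t: 6.7
position: [0.6012, 0.1297, 0.1533]
orientation: [0.121, 0.993, -0.0, -0.0]
wrist_force: [-0.0, -0.1, -2.3]
width: 0.0555
grasp_force: 49.3
```

```bash
python3 look.py w3; python3 carton.py w3 .165 .21
python3 - <<'E'
from bench import viewer
import cv2,numpy as np,pickle
from h import *
im,d=viewer.get_image("top");pickle.dump((im,d,camera(viewer,"top")),open("t3.pkl","wb"))
E
python3 carton.py t3 .17 .2
```

```text
6.7 [0.6012 0.1297 0.1533] psi 76.11 [-0. -0. -1.] 0.05549297368334262
px [262. 294.] c [601.3 130.4] size [162.   85.9] long 75.5 z 0.1846
```

View pics/w3.png

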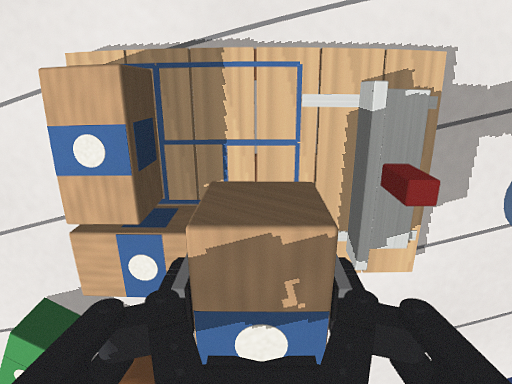

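The wrist view shows the held carton square in the fingers, with its end face between rows 182 and 230 and columns 188–335. place3 below it is clear. I'll check its end position and tilt.

Run:
```python
import pickle
from h import *
im,d,cam=pickle.load(open("w3.pkl","rb"));K,D,P=cam
g=np.stack(np.meshgrid(np.arange(512.),np.arange(384.)),-1).reshape(-1,2)
u=cv2.undistortPoints(g.reshape(-1,1,2),K,D)[:,0]
w=(np.c_[u[:,0],-u[:,1],-np.ones(len(u))]*d.reshape(-1,1))@P[:3,:3].T+P[:3,3]
t=np.array([.6012,.1297]);a=np.radians(76.11)
y=(w[:,:2]-t)@[np.cos(a),np.sin(a)]*1000; x=(w[:,:2]-t)@[-np.sin(a),np.cos(a)]*1000
z=w[:,2]*1000
x,y,z=[v.reshape(384,512) for v in(x,y,z)]
for r in range(176,300,8):
    print(r,[tuple(np.round((x[r,c],y[r,c],z[r,c]),1).tolist()) for c in(225,262,300)])
k=(z>150)&(z<182)&(x>25)&(abs(y)<40);print(np.median(x[k]),y[k].min(),y[k].max())
```

```text
176 [(10.2, -30.8, 23.4), (10.3, 1.1, 23.7), (9.9, 34.0, 22.4)]
184 [(35.1, -18.2, 131.1), (35.1, 0.8, 131.3), (35.3, 20.3, 131.8)]
192 [(35.4, -16.7, 145.2), (35.5, 0.8, 145.5), (35.1, 18.8, 144.6)]
200 [(35.3, -15.5, 156.3), (35.5, 0.8, 156.8), (34.9, 17.6, 155.2)]
208 [(35.6, -14.3, 166.9), (35.3, 0.7, 166.0), (35.3, 16.3, 166.3)]
216 [(35.1, -13.6, 174.1), (35.3, 0.7, 174.6), (34.8, 15.5, 173.7)]
224 [(35.1, -12.8, 181.8), (35.4, 0.7, 182.4), (34.8, 14.6, 181.3)]
232 [(33.4, -12.5, 185.0), (33.1, 0.7, 184.4), (32.6, 14.4, 183.3)]
240 [(29.7, -12.7, 184.0), (29.4, 0.7, 183.3), (29.9, 14.4, 184.4)]
248 [(26.1, -12.9, 183.4), (26.4, 0.7, 184.0), (26.1, 14.7, 183.3)]
256 [(23.0, -13.0, 183.9), (23.4, 0.7, 184.5), (23.3, 14.7, 184.4)]
264 [(19.8, -13.1, 184.2), (19.8, 0.7, 184.0), (19.8, 14.9, 184.1)]
272 [(16.3, -13.3, 184.1), (16.0, 0.7, 183.6), (16.2, 15.1, 183.9)]
280 [(12.6, -13.4, 183.9), (12.8, 0.7, 184.1), (12.8, 15.2, 184.2)]
288 [(10.4, -13.3, 185.9), (8.7, 0.7, 183.3), (9.2, 15.3, 184.2)]
296 [(5.6, -13.7, 184.3), (5.1, 0.7, 183.6), (5.8, 15.4, 184.7)]
35.166937652967995 -27.520885367745606 28.57735069055033
```

Call:
{"name": "carry_out", "arguments": {
  "delta_pos": [
    [-0.0015, 0.0005, -0.02],
    [0, 0, -0.035],
    [0, 0, -0.025],
    [0, 0, -0.01],
    [0, 0, -0.005],
    [0, 0, -0.003],
    [0, 0, 0],
    [0, 0, 0]
  ],
  "spin": [0, 0, 0, 0, 0, 0, 0, 0]
}}

```text
t: 7.8
position: [0.6004, 0.1314, 0.0562]
orientation: [0.12, 0.993, 0.0, 0.001]
wrist_force: [-0.2, 0.0, -3.3]
width: 0.0555
grasp_force: 49.2
```

Call:
{"name": "carry_out", "arguments": {
  "delta_pos": [
    [-0.0005, -0.001, -0.002],
    [0, 0, -0.001],
    [0, 0, 0],
    [0, 0, 0]
  ],
  "spin": [0, 0, 0, 0]
}}

```text
t: 8.3
position: [0.5993, 0.1302, 0.0527]
orientation: [0.12, 0.993, -0.0, 0.0]
wrist_force: [-2.6, -0.5, 1.4]
width: 0.0553
grasp_force: 49.6
```

Call:
{"name": "carry_out", "arguments": {
  "delta_pos": [
    [0, 0, 0],
    [0, 0, 0],
    [0, 0, 0],
    [0, 0, 0],
    [0, 0, 0.02],
    [0, 0, 0.05],
    [0, 0, 0.06],
    [0, 0, 0.06],
    [0, 0, 0]
  ],
  "spin": [0, 0, 0, 0, 0, 0, 0, 0, 0],
  "gripper": 0.08
}}

```text
t: 9.43
position: [0.6038, 0.1307, 0.2521]
orientation: [0.12, 0.993, 0.002, 0.008]
wrist_force: [0.8, -0.2, -0.7]
width: 0.0795
grasp_force: 0.0
```

```bash
python3 look.py w4
cat > sl.py <<'E'
import pickle,sys
from h import *
im,d,cam=pickle.load(open(sys.argv[1]+".pkl","rb"));K,D,P=cam
O=np.array([.5741,.0781]);a=np.radians(-13.95);Rm=np.array([[np.cos(a),-np.sin(a)],[np.sin(a),np.cos(a)]])
g=np.stack(np.meshgrid(np.arange(512.),np.arange(384.)),-1).reshape(-1,2)
u=cv2.undistortPoints(g.reshape(-1,1,2),K,D)[:,0]
w=(np.c_[u[:,0],-u[:,1],-np.ones(len(u))]*d.reshape(-1,1))@P[:3,:3].T+P[:3,3]
q=(w[:,:2]-O)@Rm*1000
for n,c,s in(("p1",(-31,-57),(54,28)),("p2",(57,-31),(28,54)),("p3",(31,57),(54,28)),("p4",(-57,31),(28,54))):
    k=(abs(w[:,2]-.0838)<.005)&(abs(q[:,0]-c[0])<s[0]+12)&(abs(q[:,1]-c[1])<s[1]+12)
    # keep biggest connected piece in this cell
    l,lab,st,_=cv2.connectedComponentsWithStats(k.reshape(384,512).astype(np.uint8),connectivity=4)
    if l<2:print(n,"none");continue
    i=1+np.argmax(st[1:,4]);k=lab.ravel()==i
    b=cv2.minAreaRect(q[k].astype(np.float32));print(n,k.sum(),np.round(b[0],1),np.round(b[1],1),round(b[2],1),"z",np.median(w[k,2]).round(4))
red=np.zeros(0)
H,S,V=cv2.split(cv2.cvtColor(im,cv2.COLOR_BGR2HSV))
k=((((H<6)|(H>174))&(S>150)).ravel())&(abs(w[:,2]-.082)<.003)&(q[:,1]>80)
if k.sum()>20:print("grip",q[k].min(0).round(1),q[k].max(0).round(1))
E
python3 sl.py w4
```

```text
9.43 [0.6038 0.1307 0.2521] psi 76.21 [ 0.017  0.001 -1.   ] 0.0795413054050501
p1 6575 [-30.9 -57.1] [ 56.8 106.9] 89.9 z 0.0837
p2 5173 [ 57.1 -31.1] [108.3  56.1] 90.0 z 0.0837
p3 5741 [30.5 57.4] [ 56.2 108.4] 89.8 z 0.0838
p4 542 [-50.5 -31.9] [66.8  6.2] 0.2 z 0.0834
grip [-10.7 158.1] [  8.4 180.5]
```

Call:
{"name": "carry_out", "arguments": {
  "delta_pos": [
    [-0.0155, -0.041, 0],
    [-0.0155, -0.041, 0],
    [-0.0155, -0.041, 0],
    [-0.0155, -0.041, 0],
    [-0.0155, -0.041, 0],
    [-0.0155, -0.041, 0],
    [-0.0155, -0.041, 0],
    [-0.0155, -0.041, 0],
    [-0.0155, -0.041, 0],
    [-0.0155, -0.041, 0],
    [0, 0, 0],
    [0, 0, 0]
  ],
  "spin": [-0.1525, -0.1525, -0.1525, -0.1525, -0.1525, -0.1525, -0.1525, -0.1525, -0.1525, -0.1525, 0, 0],
  "gripper": 0.0854
}}

```text
t: 10.98
position: [0.4437, -0.2789, 0.2412]
orientation: [0.772, 0.635, 0.0, -0.001]
wrist_force: [0.3, 0.2, 0.6]
width: 0.0852
grasp_force: 0.0
```

```bash
python3 look.py w5; python3 carton.py w5 .0575 .065
```

```text
10.97 [ 0.4437 -0.2789  0.2412] psi -11.15 [-0.001  0.002 -1.   ] 0.08520379246310329
px [267. 152.] c [ 453.7 -261.1] size [107.7  55.7] long 79.1 z 0.0598
px [144. 187.] c [ 318.7 -272. ] size [108.   56.5] long 65.6 z 0.0598
```

Call:
{"name": "carry_out", "arguments": {
  "delta_pos": [
    [0.006, 0, -0.03],
    [0, 0, -0.055],
    [0, 0, -0.055],
    [0, 0, -0.045],
    [0, 0, -0.02],
    [0, 0, -0.008],
    [0, 0, 0],
    [0, 0, 0]
  ],
  "spin": [0.004, 0, 0, 0, 0, 0, 0, 0]
}}

```text
t: 12.02
position: [0.4514, -0.2803, 0.0307]
orientation: [0.771, 0.637, 0.0, 0.001]
wrist_force: [0.1, -0.0, -0.1]
width: 0.0854
grasp_force: 0.0
```

Call:
{"name": "carry_out", "arguments": {
  "delta_pos": [
    [0, 0, 0],
    [0, 0, 0],
    [0, 0, 0],
    [0, 0, 0],
    [0, 0, 0],
    [0, 0, 0]
  ],
  "spin": [0, 0, 0, 0, 0, 0],
  "gripper": 0.045,
  "grip_force": 45
}}

```text
t: 12.78
position: [0.4507, -0.2803, 0.0304]
orientation: [0.771, 0.637, 0.0, 0.001]
wrist_force: [-0.6, 1.1, 5.9]
width: 0.0554
grasp_force: 49.8
```

Call:
{"name": "carry_out", "arguments": {
  "delta_pos": [
    [0, 0, 0.02],
    [0, 0, 0.04],
    [0, 0, 0.04],
    [0, 0, 0.025],
    [0.007, 0.038, 0],
    [0.007, 0.038, 0],
    [0.007, 0.038, 0],
    [0.007, 0.038, 0],
    [0.007, 0.038, 0],
    [0.007, 0.038, 0],
    [0.007, 0.038, 0],
    [0.007, 0.038, 0]
  ],
  "spin": [0, 0, 0, 0, -0.005, -0.005, -0.005, -0.005, -0.005, -0.005, -0.005, -0.005]
}}

```text
t: 14.28
position: [0.5054, 0.0256, 0.1533]
orientation: [0.784, 0.621, -0.001, -0.001]
wrist_force: [0.8, -0.7, -1.9]
width: 0.0556
grasp_force: 49.0
```

Call:
{"name": "carry_out", "arguments": {
  "delta_pos": [
    [0.007, 0.038, 0],
    [0.008, 0.041, 0],
    [0, 0, 0],
    [0, 0, 0],
    [0, 0, 0]
  ],
  "spin": [-0.005, -0.005, 0, 0, 0]
}}

```text
t: 14.9
position: [0.5208, 0.1022, 0.1538]
orientation: [0.787, 0.616, -0.001, -0.0]
wrist_force: [-0.1, 0.2, -1.9]
width: 0.0552
grasp_force: 48.9
```

```bash
python3 look.py w6
python3 - <<'E'
import pickle
from h import *
from bench import arm
s=arm.sense();q=R.from_quat(s["orientation"]).as_matrix();a=np.arctan2(q[1,1],q[0,1])
im,d,cam=pickle.load(open("w6.pkl","rb"));K,D,P=cam
g=np.stack(np.meshgrid(np.arange(512.),np.arange(384.)),-1).reshape(-1,2)
u=cv2.undistortPoints(g.reshape(-1,1,2),K,D)[:,0]
w=(np.c_[u[:,0],-u[:,1],-np.ones(len(u))]*d.reshape(-1,1))@P[:3,:3].T+P[:3,3]
t=s["position"][:2];z=w[:,2]*1000
y=(w[:,:2]-t)@[np.cos(a),np.sin(a)]*1000; x=(w[:,:2]-t)@[-np.sin(a),np.cos(a)]*1000
k=(abs(y)<24)&(x>0)&(z>120)&(z<200)&(abs(g[:,0]-262)<40)
e=k&(z<180)&(z>130); T=k&(z>180)
print("end",np.median(x[e]),"slope z,y",np.linalg.lstsq(np.c_[z[e],y[e],np.ones(e.sum())],x[e],rcond=None)[0])
T=T&(x<np.median(x[e])-3);print("top",np.median(z[T]),np.linalg.lstsq(np.c_[x[T],y[T],np.ones(T.sum())],z[T],rcond=None)[0])
kk=(z>150)&(z<182)&(abs(x-np.median(x[e]))<3);print("lat",y[kk].min(),y[kk].max())
E
```

```text
14.9 [0.5208 0.1022 0.1538] psi -13.88 [-0.001 -0.    -1.   ] 0.055150630702452456
end 73.01246343538165 slope z,y [-2.05491267e-03  4.64177049e-03  7.33362827e+01]
top 183.3122362404394 [-9.53552421e-03 -1.99942635e-03  1.83676954e+02]
lat -27.346633899847113 27.916323684070676
```

View pics/w6.png

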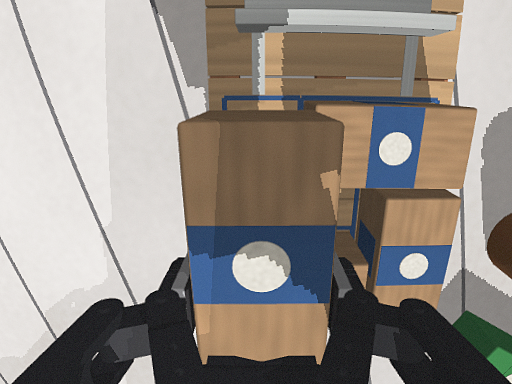

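The held carton is level and square. Its seal is at (261,266) and its far end at row 115, alongside carton_a in place3 (seal at (395,148)). Lowering now.

Call:
{"name": "carry_out", "arguments": {
  "delta_pos": [
    [0.001, 0.001, -0.02],
    [0, 0, -0.035],
    [0, 0, -0.025],
    [0, 0, -0.01],
    [0, 0, -0.004],
    [0, 0, -0.002],
    [0, 0, 0],
    [0, 0, 0]
  ],
  "spin": [0, 0, 0, 0, 0, 0, 0, 0]
}}

```text
t: 15.95
position: [0.5229, 0.1043, 0.0591]
orientation: [0.787, 0.617, 0.001, 0.0]
wrist_force: [0.6, 0.3, -3.3]
width: 0.0553
grasp_force: 48.8
```

Call:
{"name": "carry_out", "arguments": {
  "delta_pos": [
    [-0.0005, -0.0005, -0.002],
    [0, 0, -0.0015],
    [0, 0, -0.001],
    [0, 0, 0],
    [0, 0, 0]
  ],
  "spin": [0, 0, 0, 0, 0]
}}

```text
t: 16.58
position: [0.5216, 0.1038, 0.0544]
orientation: [0.787, 0.617, -0.0, -0.0]
wrist_force: [-3.9, 0.5, 6.2]
width: 0.0557
grasp_force: 49.7
```

Call:
{"name": "carry_out", "arguments": {
  "delta_pos": [
    [0, 0, 0],
    [0, 0, 0],
    [0, 0, 0],
    [0, 0, 0],
    [0, 0, 0.02],
    [0, 0, 0.05],
    [0, 0, 0.06],
    [0, 0, 0.05],
    [0, 0, 0],
    [0, 0, 0]
  ],
  "spin": [0, 0, 0, 0, 0, 0, 0, 0, 0, 0],
  "gripper": 0.08
}}

```text
t: 17.82
position: [0.5213, 0.1037, 0.2333]
orientation: [0.787, 0.617, -0.0, -0.0]
wrist_force: [-0.0, 0.3, -0.9]
width: 0.0803
grasp_force: 0.0
```

```bash
python3 look.py w7; python3 sl.py w7
```

```text
17.82 [0.5213 0.1037 0.2333] psi -13.81 [-0.001 -0.    -1.   ] 0.08034780413016401
p1 5303 [-30.4 -56.8] [ 55.7 108. ] 89.8 z 0.0837
p2 5176 [ 57.  -30.2] [107.1  56.6] 89.6 z 0.0837
p3 7333 [30.4 57.1] [109.1  56. ] 0.7 z 0.0837
p4 7039 [-56.5  31.4] [ 56.3 108.7] 0.4 z 0.0838
grip [-10.3 158. ] [  8.5 166.5]
```

All four cartons measure within 1 mm of their outlines, and the grip centre is at about slab (-1, 170) mm. Next is the end stop.

Call:
{"name": "carry_out", "arguments": {
  "delta_pos": [
    [0.023, 0.035, 0],
    [0.023, 0.035, 0],
    [0.023, 0.035, 0],
    [0.024, 0.034, 0],
    [0, 0, -0.05],
    [0, 0, -0.055],
    [0, 0, -0.045],
    [0, 0, -0.02],
    [0, 0, -0.01],
    [0, 0, 0],
    [0, 0, 0]
  ],
  "spin": [0, 0, 0, 0, 0, 0, 0, 0, 0, 0, 0],
  "gripper": 0.07
}}

```text
t: 19.25
position: [0.6165, 0.2432, 0.0561]
orientation: [0.787, 0.617, 0.002, 0.001]
wrist_force: [-0.4, -0.1, 0.8]
width: 0.0698
grasp_force: 0.0
```

Call:
{"name": "carry_out", "arguments": {
  "delta_pos": [
    [0, 0, 0],
    [0, 0, 0],
    [0, 0, 0],
    [0, 0, 0],
    [0, 0, 0],
    [0, 0, 0],
    [0, 0, 0],
    [0, 0, 0]
  ],
  "spin": [0, 0, 0, 0, 0, 0, 0, 0],
  "gripper": 0.01
}}

```text
t: 20.25
position: [0.6146, 0.243, 0.0545]
orientation: [0.787, 0.617, -0.0, -0.0]
wrist_force: [-3.3, 0.7, 5.8]
width: 0.0193
grasp_force: 45.4
```

Gripped at 19 mm. Now I'll slide it home slowly.

Call:
{"name": "carry_out", "arguments": {
  "delta_pos": [
    [-0.0012, -0.0048, 0],
    [-0.0015, -0.006, 0],
    [-0.0015, -0.006, 0],
    [-0.0015, -0.006, 0],
    [-0.0015, -0.006, 0],
    [-0.0015, -0.006, 0],
    [-0.0012, -0.0048, 0],
    [-0.0007, -0.0028, 0],
    [0, 0, 0],
    [0, 0, 0]
  ],
  "spin": [0, 0, 0, 0, 0, 0, 0, 0, 0, 0]
}}

```text
t: 21.5
position: [0.6041, 0.2004, 0.0545]
orientation: [0.787, 0.617, 0.0, -0.0]
wrist_force: [-2.8, 0.3, 7.0]
width: 0.0196
grasp_force: 45.7
```

Call:
{"name": "carry_out", "arguments": {
  "delta_pos": [
    [-0.0004, -0.0015, 0],
    [-0.0004, -0.0015, 0],
    [-0.0002, -0.001, 0],
    [0, 0, 0],
    [0, 0, 0]
  ],
  "spin": [0, 0, 0, 0, 0]
}}

```text
t: 22.12
position: [0.6032, 0.1968, 0.0545]
orientation: [0.787, 0.617, 0.0, -0.0]
wrist_force: [-2.8, 1.8, 6.1]
width: 0.0194
grasp_force: 45.6
```

Call:
{"name": "carry_out", "arguments": {
  "delta_pos": [
    [-0.0004, -0.0015, 0],
    [-0.0004, -0.0015, 0],
    [0, 0, 0],
    [0, 0, 0]
  ],
  "spin": [0, 0, 0, 0]
}}

```text
t: 22.62
position: [0.6032, 0.1967, 0.0545]
orientation: [0.787, 0.617, 0.003, -0.001]
wrist_force: [0.8, 10.2, 3.5]
width: 0.0195
grasp_force: 45.0
```

The stop has hit its end: there was no further travel and the force rose to 10 N. I'll ease off, release and lift clear.

Call:
{"name": "carry_out", "arguments": {
  "delta_pos": [
    [0.0007, 0.0028, 0],
    [0, 0, 0]
  ],
  "spin": [0, 0]
}}

```text
t: 22.88
position: [0.6032, 0.1968, 0.0545]
orientation: [0.787, 0.617, 0.001, -0.0]
wrist_force: [-2.4, 3.2, 5.6]
width: 0.0191
grasp_force: 45.6
```

Call:
{"name": "carry_out", "arguments": {
  "delta_pos": [
    [0, 0, 0],
    [0, 0, 0],
    [0, 0, 0],
    [0, 0, 0],
    [0, 0, 0.02],
    [0, 0, 0.05],
    [0, 0, 0.06],
    [0, 0, 0.05],
    [0, 0, 0],
    [0, 0, 0]
  ],
  "spin": [0, 0, 0, 0, 0, 0, 0, 0, 0, 0],
  "gripper": 0.06
}}

```text
t: 24.12
position: [0.6029, 0.1961, 0.2348]
orientation: [0.787, 0.617, 0.0, 0.0]
wrist_force: [-0.5, 0.6, -0.9]
width: 0.0606
grasp_force: 0.0
```

```bash
python3 look.py w8; python3 sl.py w8
python3 - <<'E'
from bench import viewer
import pickle
from h import *
im,d=viewer.get_image("top");pickle.dump((im,d,camera(viewer,"top")),open("t9.pkl","wb"))
E
python3 sl.py t9
```

```text
24.12 [0.6029 0.1961 0.2348] psi -13.81 [ 0.001  0.    -1.   ] 0.06058855774644238
p1 3641 [-30.2 -56.8] [106.3  57.9] 0.7 z 0.0836
p2 3253 [ 56.1 -30. ] [ 54.9 107.5] 0.6 z 0.0837
p3 4961 [30.5 57.9] [ 55.5 107.9] 90.0 z 0.0838
p4 3882 [-56.9  31.7] [ 56.8 107.6] 0.3 z 0.0837
grip [ -9.6 111. ] [  8.5 134.7]
p1 830 [-30.1 -59. ] [107.7  55.8] 0.2 z 0.0832
p2 806 [ 57.8 -32.6] [ 56.4 107.6] 0.1 z 0.0832
p3 802 [30.7 55.5] [107.9  56.1] 0.0 z 0.0832
p4 660 [-56.3  24.2] [56.  96.6] 0.4 z 0.0832
```

View pics/w8.png

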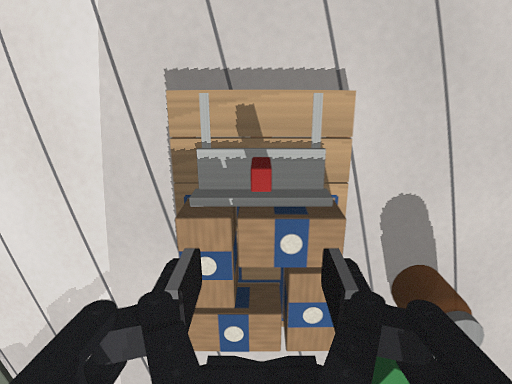

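The view shows the complete pinwheel, with seals at (207,266), (291,243), (312,315) and (233,334). The stop is against the layer, with the red grip at (261,175), which measures as slab y 111–135, so the stop is fully home. Handing in.

```bash
python3 -c "
from bench import arm
print(arm.finish_job())"
```

```text
the job is handed in; nothing more can be done
None
```

The job is handed in at about 24 s of the 61 s allowed: both loose cartons measured within about 1 mm of their outlines, the end stop is fully home, and the mug, jar and tin were not touched; no verdict was returned.

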